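# Start the crank bolt in its threaded boss

### The arm

A 7-joint arm with a two-finger parallel gripper is mounted at the origin on the work surface. World frame = base frame: x ahead of the robot, y to its left, z up, the work surface at z = 0. Lengths are in m, angles in degrees, forces in N, time in s.
With the tool pointing down it reaches from about 0.35 to 0.775 m from the base axis. Payload 3.1 kg.
Tool frame: the origin (TCP) lies on the centre line of the jaws, within the pads' length; the fingertips stand 17 mm ahead of it and the grasp point (between the pads) lies 2 mm behind it (robot.tip_reach is the distance from the TCP to the fingertips, in m); z points along the fingers, y is the direction in which the jaws open and shut (so a half turn about z gives the same grasp; the last joint's range is limited). The gripper opens to 85 mm and grips with 20 to 120 N. Pads are 22 mm wide; open, the fingers measure 114 mm over their backs; the gripper's body (76 mm by 85 mm) begins 54 mm behind the grasp point. The pads swing forward as they close: fully open they stand 13 mm farther back than shut.
Start: joints at [-72.347, 17.813, 0.802, 86.603, -0.252, 75.585, -1.558], TCP at [0.188, 0.517, 0.248] pointing down, gripper open.
Joint ranges: [-154.91, 154.91], [-16.99, 109.72], [-72.82, 74.43], [7.12, 147.25], [-82.49, 262.49], [11.32, 116.49], [-174.64, 174.64]. Speed limits (degrees/s): [159.86, 159.86, 180, 180, 180, 180, 180].

### API

Orientations are given as [roll, pitch, yaw] about the fixed x, y, z axes, in that order (R = Rz(yaw) Ry(pitch) Rx(roll)).
In Python, from station import robot, fingers, vision, workorder, recognise gives the robot as it stands. Calls block until the motion is done:
- robot.move_to(position, orientation): joint-space move of the TCP to a pose.
- robot.line_to(position, orientation=None, velocity=0.15, f_stop=None): straight line of the TCP; orientation=None keeps the orientation; velocity is the mean speed in m/s. With f_stop (N) it stops when the force on the tool has changed by that much, and returns True; else False.
- robot.move_j(angles): joint-space move.
- fingers.gripper_to(opening, force=None): opening from 0.0 (shut) to 1.0 (fully open); force is the grip in N (None keeps the last); returns when the fingers have stopped.
- robot.pause(seconds).
- robot.inverse_kinematics(position, orientation): joint angles nearest the present ones, or None.
- vision.grab_frame(name): name is "side" or "top" or "wrist"; returns the picture (400x640x3 uint8, red, green, blue); there is no depth.
- vision.calibration(name): a dict with "mtx" (3x3 intrinsics, pixels), "extrinsics" (4x4, takes a point from world to camera coordinates); the wrist camera has in their place "T_tool_cam" (4x4, takes a point from camera to tool coordinates, whose origin is the TCP and whose axes are the flange's). Camera axes: x right, y up, looking along -z (the intrinsics and any distortion apply to the point x, -y, -z); pixel columns grow to the right and rows downward; lengths in m; the calibration is good to about 2 mm. A picture is of the moment at which its call begins: read the wrist's pose just before it. calibration takes no time and is no camera call.
A pose or a line that the arm cannot do raises robot.PlanningError and nothing moves.
- workorder.close_job(): hands the job in, once; it reports no verdict.
Trained networks look in the newest picture that a camera, given by its name, has taken for a name from the list of things; names that differ only in an ending like _2 or _b are one class to them, and where a whole thing is asked for, a point or a joint stands for the part that bears it (a point fixed in the world has none). Each returns a list of dicts, best first, with "p" (0 to 1); they miss things now and then, are a little off and sometimes report something else, mostly with a low value. They report only what shows in the picture. A call takes as long as a camera call. They do not tell look-alikes from the thing itself.
- recognise(label, camera): "rect" ([centre column, centre row, width, height] in pixels, round what is visible of it).
Readings, each from a call of its own:
- robot.current_time_s(): time.
- robot.current_joint_positions(): joint angles.
- robot.current_dq(): joint speeds.
- robot.current_joint_torque(): joint torques, N m.
- robot.current_tool_pos(): TCP position.
- robot.current_eef_rot(): TCP orientation.
- robot.current_contact_force(): force on the tool from outside, world axes, zero at the start.
- robot.current_torque(): the same for the moment, N m.
- robot.current_finger_gap(): opening from 0.0 (shut) to 1.0 (fully open).
Only numpy, scipy, OpenCV 4.12 (cv2) and the standard library are available. Lean on these libraries where they do the work, as an engineer would, in place of code of your own. Each camera call takes 0.05 s, during which the arm holds its last target. There are 200 camera calls.

### The job

Start the crank bolt in the threaded boss of the bracket: grip the blue handgrip on the red crank, wind it backward (counter-clockwise seen from above) until you feel the bolt drop into its thread, then wind it forward (clockwise) one full turn. Finish still gripping the handgrip, with the bolt held steady at that one turn; do not let go. Leave the parts lying around it where they are.

Things in the scene. Friction and masses are not known exactly. Their poses are not given: they have to be found in the camera images.
- bracket: Fixed galvanised bracket: plate 150 x 130 x 8 mm on the table, an upright steel boss 52 mm in diameter in its middle, 68 mm high over the table, and two low ears (44 mm high). Origin: underside of the plate, on the boss's axis; z up, x along the 150 mm side. A loose flange nut lies on one corner of the plate.
- boss_top (a point): Centre of the boss's mouth, on the vertical bolt axis, 68 mm above the table; axes as the bracket's. The bolt (coarse thread 29 mm across, hexagon head) stands upright in it.
- head_top (a point): Centre of the top of the bolt's head, on the bolt axis, 110 mm above the table at the start; its x axis points along the crank. From the head a red crank arm (22 mm wide, 12 mm thick, upper face level with this point) reaches out to the upright crank pin, 60 mm from the axis. It turns and goes down with the bolt.
- pin_top (a point): Centre of the top of the crank pin (12 mm thick, cap 18 mm), 68 mm above the arm's upper face, 60 mm from the bolt axis; at the start 178 mm above the table.
- grip_mid (a point): Axis of the blue handgrip, an upright cylinder 30 mm across, 42 mm long; this point is 24 mm above its lower end, which rests on the crank arm. It spins freely on the crank pin, so a gripper of fixed yaw can carry it round, and slides up to 22 mm up the pin, so at constant height the bolt can still go down. Pressing it down presses the bolt. Keep fingertips above the arm.
- crank_bolt (a joint): Crank angle, rad, growing counter-clockwise from above (backward); 0 points along the bracket's +x. Starts at -2.6 to -0.8 perched on the blunt thread end: wound forward it butts near -3.5. Wound backward it drops 8 mm at 0 to 0.3; stop at 1.5. Then forward it screws in 8 mm a turn, one turn being about -6.3; hard end -8.5. Needs a few N at the handgrip; stays where left.
- bolt_height (a joint): Height of the bolt over its perched start, m: 0 to -0.001 at the start, about -0.008 once dropped into the thread, about -0.016 one turn further. It cannot be lifted out (2 mm at most). Bolt and crank weigh about 0.55 kg, and their weight makes the drop.
- blue_roller: Bystander: blue roller standing on end, 72 mm in diameter, 110 mm high; origin under its centre.
- red_roller: Bystander: red roller standing on end, 60 mm in diameter, 75 mm high; origin under its centre.
- black_roller: Bystander: black roller standing on end, 64 mm in diameter, 90 mm high; origin under its centre.
- u_bracket: Bystander: galvanised U bracket, 80 x 50 x 60 mm, open upward; origin under its centre.
- spanner: Bystander: spanner lying flat, 200 mm long; origin under its centre.
- collar: Bystander: brass collar lying flat, 56 mm in diameter, 20 mm high; origin under its centre.
- flange_nut: Bystander: small dark nut, 28 mm in diameter, 14 mm high, lying on the bracket's plate; origin under its centre.
Not all that is in view belongs to the job. What is shaped like the bracket but brown is not meant.

How it is judged:
By the outcome, as a careful person would: the job done as asked, in the order asked, and still so for the second after the job is handed in, while the arm keeps its last pose, push and grip.
It also fails if it takes over 53 s, if anything falls off the work surface, if the arm or the gripper's body presses on something with over 40 N, if the wrist force passes 120 N, or if a joint passes its speed limit or range.

## Working session

There is one attempt and no reset: what is moved stays moved. The work goes in short steps, each a Python script; the robot and the scene stay as the last script left them, time stands still between calls to the robot, and variables do not carry over. Pictures are saved under pics/ and viewed, on a budget of 10 in all, crops included, one or two more only if the job needs it, and the job is handed in when it is done.

```bash
ls; mkdir -p pics; python3 - <<'E'
from station import robot, fingers, vision, workorder, recognise
import cv2,numpy as np
for n in("top","side"):
    im=vision.grab_frame(n); cv2.imwrite(f"pics/{n}0.png",im[:,:,::-1])
    for l in("grip_mid","bracket","head_top","pin_top"):
        print(n,l,[(np.round(d["rect"]).tolist(),round(d["p"],2)) for d in recognise(l,n)][:4])
    c=vision.calibration(n);print({k:np.round(v,4).tolist() if not isinstance(v,str) else v for k,v in c.items()})
c=vision.calibration("wrist");print(c)
print(robot.current_time_s(),robot.current_eef_rot(),robot.current_tool_pos(),robot.tip_reach)
E
```

```text
pics
top grip_mid [([359.0, 148.0, 8.0, 5.0], 0.44), ([371.0, 239.0, 5.0, 11.0], 0.41)]
top bracket [([356.0, 168.0, 41.0, 58.0], 0.92), ([282.0, 254.0, 58.0, 55.0], 0.91), ([288.0, 187.0, 47.0, 53.0], 0.89), ([224.0, 142.0, 30.0, 30.0], 0.59)]
top head_top [([294.0, 185.0, 28.0, 19.0], 0.67), ([285.0, 246.0, 21.0, 26.0], 0.67), ([364.0, 248.0, 25.0, 31.0], 0.63), ([361.0, 156.0, 9.0, 33.0], 0.52)]
top pin_top [([363.0, 248.0, 22.0, 24.0], 0.81), ([293.0, 185.0, 28.0, 10.0], 0.72), ([360.0, 156.0, 17.0, 36.0], 0.5), ([285.0, 248.0, 16.0, 21.0], 0.49)]
{'mtx': [[384.43, 0.0, 315.6966], [0.0, 384.43, 196.6523], [0.0, 0.0, 1.0]], 'extrinsics': [[0.0102, -0.9998, -0.018, 0.0102], [0.9927, 0.008, 0.12, -0.5102], [-0.1199, -0.0191, 0.9926, -1.2689], [0.0, 0.0, 0.0, 1.0]]}
side grip_mid [([258.0, 227.0, 14.0, 24.0], 0.73), ([389.0, 218.0, 16.0, 18.0], 0.62), ([266.0, 164.0, 12.0, 17.0], 0.62), ([329.0, 187.0, 59.0, 64.0], 0.6)]
side bracket [([255.0, 179.0, 65.0, 64.0], 0.78), ([328.0, 186.0, 58.0, 63.0], 0.72), ([242.0, 247.0, 82.0, 81.0], 0.69), ([362.0, 240.0, 71.0, 78.0], 0.67)]
side he
[... 448 characters left out ...]
 0.6083, 0.7936, -0.0747], [-0.0205, -0.7936, 0.6081, -1.0743], [0.0, 0.0, 0.0, 1.0]]}
{'mtx': array([[280.06490537,   0.        , 317.90455935],
       [  0.        , 280.06490537, 201.08657606],
       [  0.        ,   0.        ,   1.        ]]), 'T_tool_cam': array([[ 3.46914855e-04,  9.46662852e-01,  3.22225581e-01,
         8.12749458e-02],
       [ 9.99999658e-01, -5.70441855e-04,  5.99273888e-04,
         1.48096908e-03],
       [ 7.51121286e-04,  3.22225263e-01, -9.46662725e-01,
        -1.25715800e-01],
       [ 0.00000000e+00,  0.00000000e+00,  0.00000000e+00,
         1.00000000e+00]])}
0.5 [-1.79997080e+02 -2.21491041e-04  1.59961653e+02] [0.18845852 0.51670228 0.24827126] 0.017
```

```bash
python3 - <<'E'
import cv2,numpy as np
t=cv2.imread("pics/top0.png");s=cv2.imread("pics/side0.png")
cv2.imwrite("pics/top1.png",cv2.resize(t[100:310,190:450],(742,600),interpolation=cv2.INTER_CUBIC))
cv2.imwrite("pics/side1.png",cv2.resize(s[120:310,190:440],(789,600),interpolation=cv2.INTER_CUBIC))
E
```

```text
(no output)
```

View pics/top1.png

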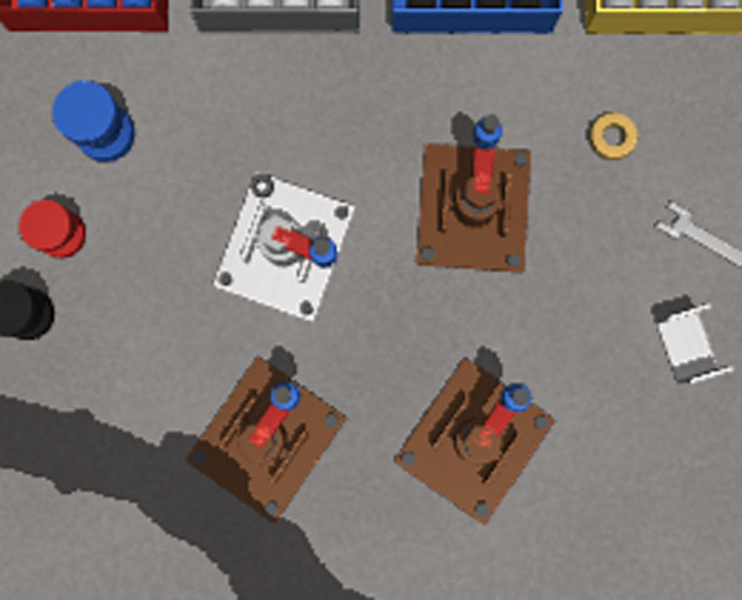

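View pics/side1.png

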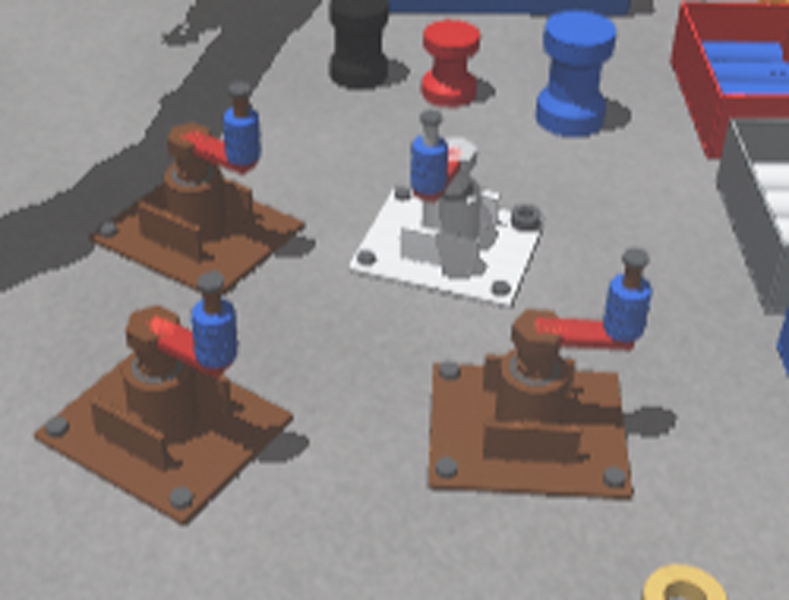

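```bash
cat >h.py <<'E'
from station import robot, fingers, vision, workorder, recognise
import cv2,numpy as np
def ray(n,px):
    c=vision.calibration(n);K=c["mtx"]
    d=np.array([(px[0]-K[0,2])/K[0,0],-(px[1]-K[1,2])/K[1,1],-1.])
    if n=="wrist":
        from scipy.spatial.transform import Rotation as R
        T=np.eye(4);T[:3,:3]=R.from_euler('xyz',robot.current_eef_rot(),degrees=True).as_matrix();T[:3,3]=robot.current_tool_pos()
        M=T@c["T_tool_cam"]
    else: M=np.linalg.inv(c["extrinsics"])
    return M[:3,3],M[:3,:3]@d
def atz(n,px,z):
    o,d=ray(n,px);return o+d*(z-o[2])/d[2]
E
python3 - <<'E'
from h import *
T=lambda p:(p[0]/2.855+190,p[1]/2.857+100)
S=lambda p:(p[0]/3.156+190,p[1]/3.158+120)
C=[atz("top",T(p),.008) for p in((268,175),(354,208),(312,320),(215,286))]
m=np.mean(C,0);print("corners",np.round(C,3).tolist(),"centre",m)
Cs=[atz("side",S(p),.008) for p in((397,190),(541,232),(510,305),(350,268))];print("side",np.round(Cs,3).tolist(),np.mean(Cs,0))
p1=atz("top",T((322,242)),.178);p2=atz("side",S((431,118)),.178);g=atz("side",S((429,165)),.178-.068+.024)
print(p1,p2,g, np.linalg.norm(p1-m),np.linalg.norm(p2-m))
a=C[2]-C[1];b=C[1]-C[0];print(np.linalg.norm(a),np.linalg.norm(b))
x=np.degrees(np.arctan2(a[1],a[0]));d=np.mean([p1,p2],0)-m;cr=np.degrees(np.arctan2(d[1],d[0]));print("x dir",x,"crank",cr,"rel",np.radians((cr-x+180)%360-180))
E
```

```text
corners [[0.636, 0.127, 0.008], [0.596, 0.022, 0.008], [0.459, 0.071, 0.008], [0.499, 0.189, 0.008]] centre [0.54775757 0.10230437 0.008     ]
side [[0.504, 0.189, 0.008], [0.637, 0.124, 0.008], [0.599, 0.02, 0.008], [0.461, 0.069, 0.008]] [0.55007811 0.10045947 0.008     ]
[0.52817992 0.05121029 0.178     ] [0.52499232 0.04937082 0.178     ] [0.52505346 0.04754888 0.134     ] 0.1785886035005027 0.17949990845284233
0.14518536420493683 0.11281076982162219
x dir 160.29257925791046 crank -112.14805299940801 rel 1.5281992580743073
```

```bash
python3 - <<'E'
from h import *
robot.move_to([.525,.05,.29],[180,0,100])
im=vision.grab_frame("wrist");cv2.imwrite("pics/w0.png",im[:,:,::-1])
for l in("grip_mid","head_top","pin_top"):
    print(l,[(np.round(d["rect"]).tolist(),round(d["p"],2)) for d in recognise(l,"wrist")][:4])
print(robot.current_time_s(),robot.current_joint_positions(),robot.current_tool_pos(),robot.current_contact_force())
E
```

```text
grip_mid [([169.0, 124.0, 49.0, 37.0], 0.92), ([318.0, 186.0, 33.0, 32.0], 0.84), ([393.0, 338.0, 30.0, 37.0], 0.76)]
head_top [([333.0, 165.0, 60.0, 89.0], 0.84), ([150.0, 286.0, 54.0, 52.0], 0.72), ([372.0, 322.0, 73.0, 73.0], 0.67), ([150.0, 102.0, 80.0, 78.0], 0.62)]
pin_top [([150.0, 286.0, 54.0, 56.0], 0.86), ([373.0, 324.0, 74.0, 69.0], 0.82), ([153.0, 98.0, 79.0, 82.0], 0.7), ([336.0, 166.0, 66.0, 91.0], 0.64)]
2.775 [-38.29865189  16.1875229   40.11440552  86.82491089 -10.49299524
  80.83366022  12.47995523] [0.52490349 0.05103488 0.28982364] [ 0.00414829 -0.31156307 -0.03855084]
```

View pics/w0.png

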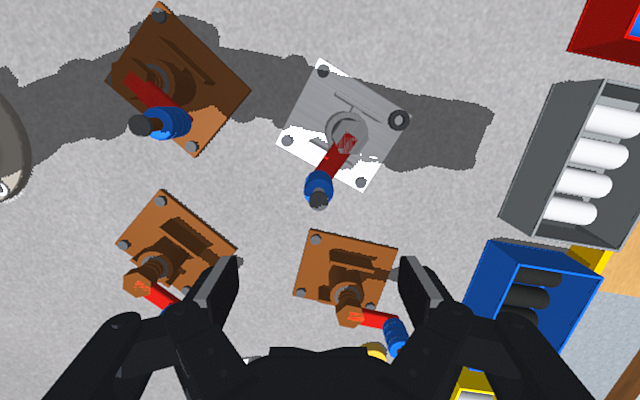

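```bash
python3 - <<'E'
from h import *
print("pin",atz("wrist",(318,200),.178),"grip",atz("wrist",(318,186),.134),"head",atz("wrist",(348,143),.110),"boss",atz("wrist",(348,131),.068))
print("plate",np.mean([atz("wrist",p,.008) for p in((318,58),(411,98),(369,193),(276,147))],0))
q=robot.current_joint_positions()
for a in range(-120,20,20):
    p=[.549+.06*np.cos(np.radians(a)),.101+.06*np.sin(np.radians(a)),.134]
    for y in(100,60,140):print(a,y,np.round(robot.inverse_kinematics(p,[180,0,y])))
E
```

```text
pin [0.52648353 0.0548212  0.178     ] grip [0.52637954 0.05542256 0.134     ] head [0.55091219 0.10172288 0.11      ] boss [0.55320129 0.11135624 0.068     ]
plate [0.55287513 0.11196475 0.008     ]
-120 100 [-36.  23.  38. 102. -16.  61.  17.]
-120 60 [-40.  24.  44. 102. -19.  61. -20.]
-120 140 [-32.  22.  31. 102. -13.  60.  54.]
-100 100 [-34.  25.  38.  99. -17.  62.  19.]
-100 60 [-38.  26.  44.  99. -20.  63. -18.]
-100 140 [-30.  24.  31.  99. -14.  61.  56.]
-80 100 [-33.  27.  37.  95. -18.  63.  20.]
-80 60 [-37.  29.  43.  96. -22.  64. -17.]
-80 140 [-29.  26.  31.  95. -15.  63.  57.]
-60 100 [-32.  30.  37.  92. -19.  65.  20.]
-60 60 [-36.  31.  43.  92. -23.  66. -18.]
-60 140 [-28.  29.  31.  92. -16.  64.  57.]
-40 100 [-33.  32.  37.  89. -20.  66.  19.]
-40 60 [-36.  33.  43.  89. -24.  67. -18.]
-40 140 [-29.  30.  31.  89. -17.  65.  56.]
-20 100 [-33.  33.  37.  87. -21.  67.  17.]
-20 60 [-37.  35.  43.  87. -25.  68. -20.]
-20 140 [-30.  32.  31.  87. -17.  66.  54.]
0 100 [-35.  34.  36.  86. -21.  67.  15.]
0 60 [-38.  35.  42.  86. -25.  68. -22.]
0 140 [-31.  33.  30.  86. -17.  66.  52.]
```

```bash
python3 - <<'E'
from h import *
print(robot.line_to([.526,.052,.136],[180,0,100],velocity=.12,f_stop=10))
print(robot.current_contact_force(),robot.current_tool_pos())
fingers.gripper_to(0.0,force=60)
print(robot.current_finger_gap(),robot.current_contact_force(),robot.current_torque(),robot.current_tool_pos(),robot.current_time_s())
im=vision.grab_frame("side");cv2.imwrite("pics/s2.png",cv2.resize(im[100:240,230:430,::-1],(800,560),interpolation=cv2.INTER_CUBIC))
E
```

```text
False
[ 0.25828398 -0.8226501   0.45555604] [0.52666973 0.05197588 0.13676904]
0.3369241560778251 [-0.90564899  0.06598078  3.15398819] [-0.04370598  0.18934769  0.00200058] [0.52607002 0.05185396 0.13633115] 4.7667
```

View pics/s2.png

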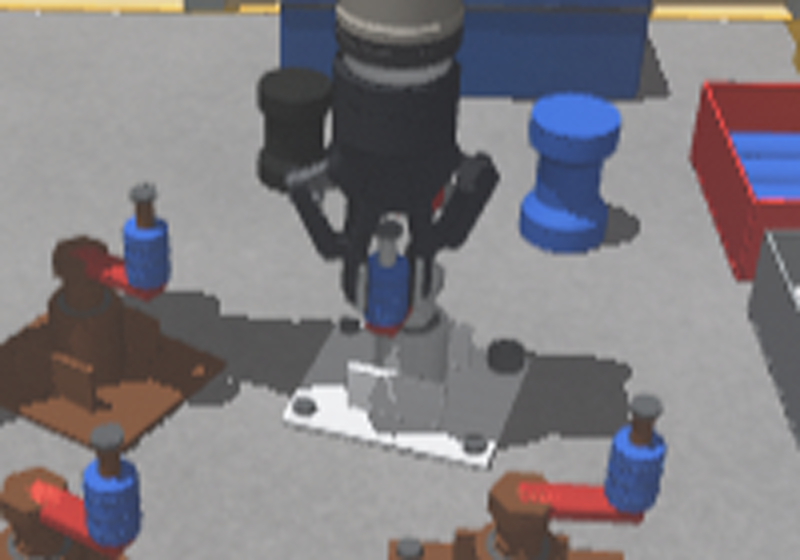

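```bash
cat >>h.py <<'E'
import json
def wind(c,r,a,a1,step,z,v=.05,k=0.,log=True,stop=None):
    """carry TCP on a circle from angle a to a1 (deg); k: radial admittance m/N"""
    out=[];n=max(1,int(np.ceil(abs(a1-a)/step)))
    for b in np.linspace(a,a1,n+1)[1:]:
        u=np.array([np.cos(np.radians(b)),np.sin(np.radians(b)),0]);t=np.array([-u[1],u[0],0])
        robot.line_to([c[0]+r*u[0],c[1]+r*u[1],z],velocity=v)
        f=np.array(robot.current_contact_force());p=np.array(robot.current_tool_pos())
        out.append((b,f@u,f@t,f[2],*(p*1000)))
        c=np.array(c)+k*(f@u)*u[:2]
        if log:print("b%.0f fr%.1f ft%.1f fz%.1f p%.1f %.1f %.1f"%out[-1],"c",np.round(np.array(c)*1000,1))
        if stop and stop(out):break
    return np.array(c),b,out
E
python3 - <<'E'
from h import *
p=np.array(robot.current_tool_pos());a=-115;u=np.array([np.cos(np.radians(a)),np.sin(np.radians(a))])
c=p[:2]-.06*u;print(c)
c,b,o=wind(c,.06,a,-75,8,.136,.05,k=.0001,stop=lambda o:abs(o[-1][1])>25 or abs(o[-1][2])>25)
print(robot.current_time_s(),robot.current_finger_gap())
E
```

```text
[0.55143458 0.10621459]
b-107 fr0.5 ft0.7 fz1.4 p534.9 48.8 136.2 c [551.4 106.2]
b-99 fr-0.8 ft1.1 fz2.5 p543.2 47.2 136.2 c [551.4 106.2]
b-91 fr-3.0 ft1.8 fz1.3 p551.6 46.8 136.3 c [551.4 106.5]
b-83 fr-2.0 ft0.0 fz2.4 p559.4 47.5 136.1 c [551.4 106.7]
b-75 fr-3.2 ft1.0 fz3.4 p567.7 49.4 136.2 c [551.3 107. ]
6.4 0.33843612368793363
```

```bash
python3 - <<'E'
from h import *
c,b,o=wind([.5513,.1070],.06,-75,-27,8,.136,.05,k=.0002,stop=lambda o:abs(o[-1][1])>25 or abs(o[-1][2])>25)
im=vision.grab_frame("side");cv2.imwrite("pics/s3.png",im[:,:,::-1])
print(robot.current_time_s(),robot.current_torque())
E
```

```text
b-67 fr-2.6 ft0.6 fz3.6 p575.5 52.4 136.2 c [551.1 107.5]
b-59 fr-2.2 ft0.7 fz4.0 p582.4 56.2 136.0 c [550.9 107.9]
b-51 fr-1.2 ft1.6 fz2.6 p589.5 61.5 136.2 c [550.7 108. ]
b-43 fr-1.5 ft1.3 fz4.5 p595.4 67.5 136.2 c [550.5 108.2]
b-35 fr-1.0 ft1.3 fz3.2 p600.5 74.2 136.1 c [550.3 108.4]
b-27 fr0.5 ft2.7 fz3.4 p604.9 82.6 136.2 c [550.4 108.3]
8.35 [ 0.36181613 -0.27773417  0.02784926]
```

```bash
python3 - <<'E'
from h import *
E=vision.calibration("side")
def proj(p):
    q=E["extrinsics"]@np.append(p,1);K=E["mtx"];return K[0,2]+K[0,0]*q[0]/-q[2],K[1,2]-K[1,1]*q[1]/-q[2]
prev=cv2.imread("pics/s3.png")
c=[.5503,.1083];b=-27.;i=0
ref=proj(np.array(robot.current_tool_pos())+[0,0,.042]);tm=cv2.resize(prev,None,fx=4,fy=4,interpolation=cv2.INTER_CUBIC)
x,y=[int(v*4) for v in ref];T=tm[y-28:y+28,x-32:x+32];cv2.imwrite("pics/T.png",T)
while b<8:
    c,b,o=wind(c,.06,b,b+3,3,.136,.03,k=.0001)
    robot.pause(.1);pos=np.array(robot.current_tool_pos());f=robot.current_contact_force();im=vision.grab_frame("side")[:,:,::-1];i+=1
    cv2.imwrite(f"pics/d{i}.png",im)
    pr=proj(pos+[0,0,.042]);big=cv2.resize(im,None,fx=4,fy=4,interpolation=cv2.INTER_CUBIC)
    x2,y2=[int(v*4) for v in pr];W=big[y2-60:y2+70,x2-70:x2+70]
    m=cv2.matchTemplate(W,T,cv2.TM_CCOEFF_NORMED);_,s,_,l=cv2.minMaxLoc(m)
    dy=(y2-60+l[1]+28)/4-(pr[1]-ref[1])-y/4
    print("   fz after %.1f"%f[2],"cap shift rows %.2f"%dy,"score %.2f"%s)
    if abs(o[-1][1])>25 or abs(o[-1][2])>25 or dy>1.6:break
print(robot.current_time_s())
cv2.imwrite("pics/cmp.png",np.hstack([cv2.resize(q[130:200,320:400],(400,350),interpolation=cv2.INTER_CUBIC) for q in(prev,im)]))
E
```

```text
b-24 fr0.1 ft0.1 fz2.9 p605.4 83.6 136.3 c [550.3 108.3]
   fz after 3.4 cap shift rows -0.02 score 0.98
b-21 fr1.0 ft-0.2 fz3.0 p606.7 87.2 135.9 c [550.4 108.3]
   fz after 2.5 cap shift rows 0.13 score 0.94
b-18 fr2.2 ft1.5 fz-0.9 p607.6 90.0 135.5 c [550.6 108.2]
   fz after -1.2 cap shift rows 0.04 score 0.94
b-15 fr2.9 ft-0.3 fz-0.1 p608.5 93.0 135.8 c [550.9 108.1]
   fz after -0.2 cap shift rows 0.97 score 0.76
b-12 fr0.9 ft0.0 fz-0.7 p609.1 95.8 135.8 c [551.  108.1]
   fz after -0.4 cap shift rows 1.01 score 0.77
b-9 fr-0.4 ft-0.8 fz-0.9 p609.7 99.3 135.7 c [550.9 108.1]
   fz after -0.7 cap shift rows 0.94 score 0.77
b-6 fr-2.3 ft-0.9 fz-0.8 p610.0 102.4 135.7 c [550.7 108.1]
   fz after -0.4 cap shift rows 1.03 score 0.77
b-3 fr-3.6 ft-0.9 fz-0.8 p610.2 105.3 135.8 c [550.4 108.1]
   fz after -0.4 cap shift rows 1.12 score 0.78
b0 fr-3.4 ft-0.8 fz-0.5 p610.2 108.5 135.9 c [550.  108.1]
   fz after -0.9 cap shift rows 1.04 score 0.77
b3 fr-3.8 ft-0.8 fz-0.2 p610.0 111.6 136.1 c [549.6 108.1]
   fz after -1.0 cap shift rows 1.20 score 0.75
b6 fr-2.3 ft-1.1 fz-0.6 p609.6 114.7 136.2 c [549.4 108.1]
   fz after -0.3 cap shift rows 1.09 score 0.75
b9 fr-1.8 ft-0.9 fz0.4 p609.1 117.8 136.2 c [549.2 108.1]
   fz after -1.3 cap shift rows 0.95 score 0.75
13.2417
```

View pics/cmp.png

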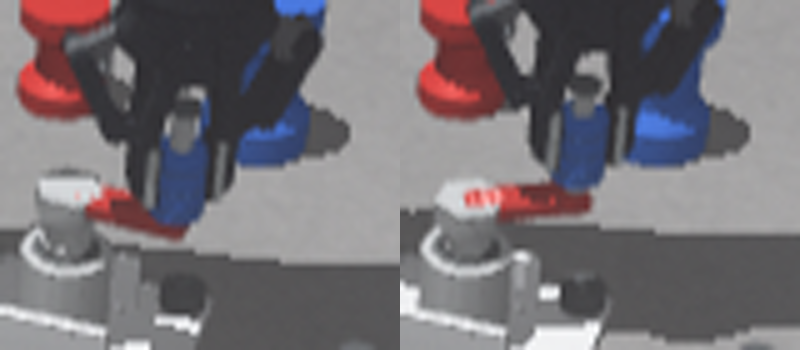

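```bash
python3 - <<'E'
from h import *
c=[.5500,.1081];b=9.;z=.136
for a1 in(-60,-130,-200):
    z-=.0015
    c,b,o=wind(c,.06,b,a1,12,z,.06,k=.0002,stop=lambda o:abs(o[-1][1])>25 or abs(o[-1][2])>25)
    if b!=a1:print("STOP");break
print(robot.current_time_s(),robot.current_finger_gap(),robot.current_torque(),np.round(robot.current_joint_positions()))
im=vision.grab_frame("side");cv2.imwrite("pics/s5.png",cv2.resize(im[110:240,250:430,::-1],(720,520),interpolation=cv2.INTER_CUBIC))
E
```

```text
b-2 fr-1.6 ft-0.9 fz-0.7 p610.0 103.6 134.5 c [549.7 108.1]
b-14 fr-0.6 ft-1.5 fz0.1 p608.1 91.5 134.8 c [549.6 108.1]
b-26 fr2.8 ft-1.1 fz0.1 p603.8 80.2 134.8 c [550.1 107.9]
b-37 fr1.9 ft-1.2 fz-0.0 p597.6 70.3 134.5 c [550.4 107.7]
b-48 fr3.1 ft-2.2 fz0.1 p589.5 61.7 134.4 c [550.8 107.2]
b-60 fr3.3 ft-1.0 fz0.1 p579.7 54.7 134.2 c [551.1 106.6]
b-72 fr1.2 ft-2.3 fz-0.1 p568.6 49.8 132.5 c [551.2 106.4]
b-83 fr0.4 ft-3.0 fz1.3 p556.8 47.2 132.7 c [551.2 106.3]
b-95 fr0.2 ft-1.4 fz-0.3 p544.8 47.1 132.7 c [551.2 106.3]
b-107 fr-0.0 ft-1.7 fz-0.4 p532.8 49.4 132.8 c [551.2 106.3]
b-118 fr0.2 ft-1.4 fz0.0 p521.4 54.2 132.7 c [551.2 106.2]
b-130 fr0.6 ft-1.3 fz0.2 p511.3 61.1 132.7 c [551.1 106.2]
b-142 fr2.2 ft-1.7 fz-0.3 p502.8 70.1 131.1 c [550.8 105.9]
b-153 fr2.0 ft-1.2 fz0.5 p496.3 80.5 131.3 c [550.4 105.7]
b-165 fr1.2 ft-0.9 fz-0.7 p492.0 91.9 131.4 c [550.2 105.6]
b-177 fr1.8 ft-1.7 fz-0.7 p490.2 104.0 131.5 c [549.8 105.6]
b-188 fr0.9 ft-2.2 fz-0.7 p490.8 116.1 131.6 c [549.7 105.7]
b-200 fr1.3 ft-1.0 fz0.2 p493.9 127.8 131.6 c [549.4 105.7]
19.55 0.33658937309595394 [ 0.45110183  0.22395088 -0.03959188] [-45.  21.  37. 104. -15.  60.   7.]
```

View pics/s5.png

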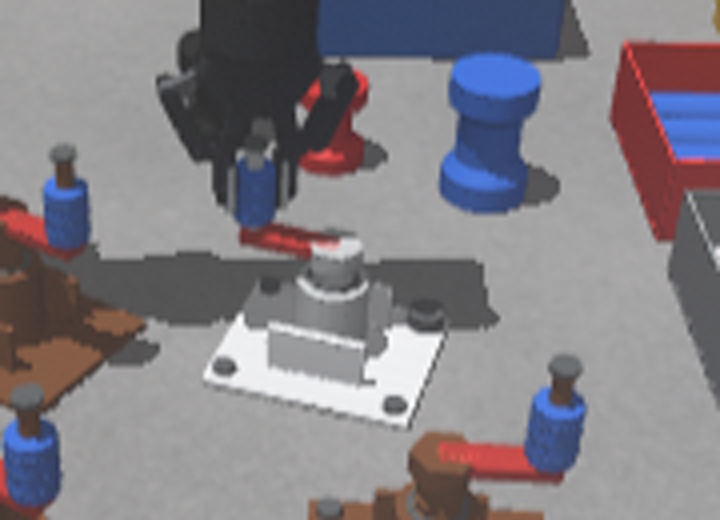

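```bash
python3 - <<'E'
from h import *
c=[.5494,.1057];b=-200.;z=.1315
for a1 in(-260,-320,-378):
    z-=.001
    c,b,o=wind(c,.06,b,a1,12,z,.06,k=.0002,stop=lambda o:abs(o[-1][1])>25 or abs(o[-1][2])>25)
    if b!=a1:print("STOP");break
robot.pause(.5)
print(robot.current_time_s(),robot.current_finger_gap(),robot.current_contact_force(),robot.current_tool_pos())
im=vision.grab_frame("side");cv2.imwrite("pics/s6.png",im[:,:,::-1])
P=[cv2.imread("pics/d3.png"),cv2.imread("pics/d5.png"),im[:,:,::-1]]
cv2.imwrite("pics/cmp2.png",np.hstack([cv2.resize(q[130:210,320:400],(266,266),interpolation=cv2.INTER_CUBIC) for q in P]))
E
```

```text
b-212 fr1.7 ft-1.4 fz-0.2 p499.3 138.8 130.6 c [549.1 105.9]
b-224 fr1.8 ft-1.7 fz-0.9 p507.1 148.7 130.8 c [548.8 106.1]
b-236 fr1.1 ft-2.6 fz0.4 p516.7 156.6 130.8 c [548.7 106.3]
b-248 fr1.1 ft-2.1 fz-0.1 p527.5 162.4 130.8 c [548.6 106.5]
b-260 fr1.7 ft-2.1 fz-0.8 p539.3 165.9 130.8 c [548.6 106.9]
b-272 fr1.2 ft-1.2 fz-1.5 p551.8 166.8 129.7 c [548.6 107.1]
b-284 fr1.6 ft-2.3 fz-0.7 p564.5 165.1 129.8 c [548.7 107.4]
b-296 fr2.1 ft-1.2 fz-0.4 p576.4 160.7 129.8 c [548.8 107.8]
b-308 fr1.9 ft-1.5 fz-0.4 p587.1 154.0 129.8 c [549.1 108.1]
b-320 fr1.0 ft-1.6 fz-0.3 p596.2 145.2 129.8 c [549.2 108.2]
b-332 fr1.7 ft-1.9 fz-1.9 p602.9 135.1 128.7 c [549.5 108.4]
b-343 fr1.6 ft-1.8 fz-0.7 p607.6 123.8 128.7 c [549.8 108.5]
b-355 fr2.1 ft-1.8 fz-0.0 p609.8 111.9 128.6 c [550.3 108.5]
b-366 fr2.2 ft-2.0 fz-0.3 p609.7 99.9 128.5 c [550.7 108.5]
b-378 fr0.7 ft-1.8 fz-0.6 p607.1 88.1 128.4 c [550.8 108.4]
25.4333 0.332658920427425 [ 0.84966334 -1.18053498 -0.59424317] [0.60766171 0.08994243 0.1283861 ]
```

View pics/cmp2.png

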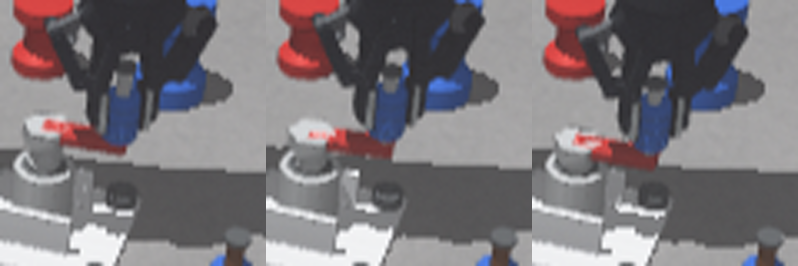

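```bash
python3 - <<'E'
from h import *
robot.pause(1);print(robot.current_tool_pos(),robot.current_contact_force(),robot.current_finger_gap(),robot.current_time_s())
workorder.close_job()
E
```

```text
[0.60767398 0.09003657 0.12848936] [ 0.57151343 -1.30381267 -0.57078408] 0.33587670014806253 26.4833
the job is handed in; nothing more can be done
```

I started the bolt in the galvanised bracket's boss, wound it one full turn forward and handed the job in at 26.5 s, still gripping the handgrip.

- **Winding backward:** The bolt dropped at about -17° in world axes. The vertical force on the tool fell by about 4 N, and the side camera showed the pin cap sinking. I overshot the drop by about 26°, because my automatic drop check was set too high and did not stop the winding. This stayed well short of the backward stop.
- **Winding forward:** I then wound clockwise to one full turn from the drop point. The tool finished at (0.608, 0.090), where it had been when the bolt dropped.
- **Last checks:** The side view shows the head lower by about the same amount twice, once at the drop and again over the turn. That fits the expected 8 mm plus 8 mm. Sideways forces stayed under about 4 N during the winding. At the end the pose held steady over a 1 s pause, with the grip still closed on the handgrip.
- **Not measured:** I read neither the crank angle nor the bolt height directly. I judged the turn from the tool's position and the side pictures.
- **Loose parts:** I touched none of the parts lying around. I did not check them one by one at the end.

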